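# Fit a pump casing cover and hold it shut

### The job

Swing the blue door of the dry cabinet wide open by its handle, take the yellow casing cover from the tray on the inside of the door, and set it on the two dowels of the grey lower casing half. Press it down against the sprung seal until the two halves meet with no gap all round, and finish while still holding it pressed shut with the gripper. Leave the door open, and do not disturb the other things on the bench.

Things in the scene. Friction and masses are not known exactly. Their poses are not given: they have to be found in the camera images.
- cabinet: White dry cabinet with a clear roof and blue door, on the right of the bench: 230 mm wide (y), 160 mm deep (x), 180 mm tall; origin at the centre of its underside. The door is its whole front, on the -x side, and runs from 30 mm above the bench to its top. The cover can be seen inside through the roof, lying in a tray fixed to the door.
- door_handle (a point): Door handle: upright steel bar, 11 mm thick, from 65 to 175 mm above the bench, its axis 35 mm in front of the door's outer face. This point is on its axis 145 mm above the bench; its two struts to the door are 116 mm up and lower. Axes turn with the door: x into the door (into the cabinet when shut), y along the door to its hinge, z up.
- door_hinge (a point): Point on the upright hinge axis of the door, 145 mm above the bench, at the door's left edge seen from outside (+y end of the cabinet's front). The handle bar is 206 mm from this axis (200 mm along the door, 50 mm outwards). Axes as door_handle.
- door (a joint): Opening angle of the cabinet door in rad: 0 shut, 1.57 square open, stops at 1.75. Seen from above it opens clockwise. It stays where it is left (friction 0.2 N m). The tray on its inside swings out with it. The door is 15 mm thick and its top edge is 180 mm above the bench.
- tray (a point): Grey tray fixed to the door's inside: centre of its floor, 105 mm above the bench, 52 mm from the door's inner face and 108 mm along the door from the hinge. Tray 150 mm along the door, 96 mm deep; rim 14 mm above its floor, wall 4 mm. Axes as door_handle.
- cover_mid (a point): Upper casing half (cover), yellow plastic, 0.2-0.4 kg, in the tray: its centre, 29 mm above its flat underside. x long axis, y short axis, z up. Plate 120 (x) by 64 (y) by 14 mm thick, two 12 mm through holes at x = +-45 mm, y = 0. Grip block on its middle, 50 (x) by 28 (y) mm, from 14 to 58 mm above the underside, black patch on top. Same either way round.
- base_face (a point): Lower casing half, grey, 124 (x) by 68 (y) mm, fixed to the bench: centre of its flat mating face, 50 mm above the bench. x long axis, z up. Two steel dowels, 10 mm thick, at x = +-45 mm, y = 0 rise 22 mm above the face, the last 6 mm tapering to a 4 mm tip. Seated, the cover's underside lies on this face, either way round, the dowels 8 mm out of its plate.
- seal (a joint): How far the round orange sprung seal (50 mm across, in the middle of the lower half's face) is pressed in, in m: 0 free, its top then 5 mm above the face; 0.005 flush, the halves meeting. Its spring takes 5 N to start and 10 N at 0.005, so the cover's weight alone does not close the gap.
- jug_mid (a point): Bystander: white bottle with a paper label, 76 mm across, 150 mm tall; the point is 75 mm above its underside. Leave alone.
- flask_mid (a point): Bystander: white bottle with a red cap, 60 mm across, 130 mm tall; the point is 65 mm above its underside. Leave alone.
- jar_mid (a point): Bystander: amber jar with a blue lid, 64 mm across, 85 mm tall; the point is 42 mm above its underside. Leave alone.
- tape_mid (a point): Bystander: orange roll of tape lying flat, 90 mm across, 25 mm tall; the point is 12 mm above its underside. Leave alone.
- driver_mid (a point): Bystander: screwdriver lying on the bench; the point is 12 mm above its underside. Leave alone.
- wrench_mid (a point): Bystander: flat steel wrench lying on the bench; the point is 4 mm above its underside. Leave alone.
- tub_mid (a point): Bystander: blue open bowl, 80 mm across, 45 mm tall; the point is 20 mm above its underside. Leave alone.
Mind the look-alikes: they are no part of the job. Leave any green or turquoise look-alike of the part that bears base_face alone.

How it is judged:
By the outcome, as a careful person would: the job done as asked, in the order asked, and still so for the second after the job is handed in, while the arm keeps its last pose, push and grip.
It also fails if it takes over 64 s, if anything falls off the work surface, if the arm or the gripper's body presses on something with over 40 N, if the wrist force passes 120 N, or if a joint passes its speed limit or range.

### The arm

A 6-joint arm with a two-finger parallel gripper is mounted at the origin on the work surface. World frame = base frame: x ahead of the robot, y to its left, z up, the work surface at z = 0. Lengths are in m, angles in rad, forces in N, time in s.
With the tool pointing down it reaches from about 0.225 to 0.875 m from the base axis. Payload 3.4 kg.
Tool frame: the origin (TCP) lies between the finger pads; the fingertips stand 8 mm ahead of it and the grasp point (between the pads) lies 11 mm behind it; z points along the fingers, y is the line along which they close (so a half turn about z gives the same grasp; the last joint's range is limited). The gripper opens to 85 mm and grips with 20 to 120 N. Pads are 22 mm wide; open, the fingers measure 114 mm over their backs; the gripper's body (76 mm by 85 mm) begins 54 mm behind the grasp point. The pads swing forward as they close: fully open they stand 13 mm farther back than shut.
Start: joints at [-1.469, 0.276, 1.505, -0, 1.361, -0.121], TCP at [0.127, -0.561, 0.239] pointing down, gripper open.
Joint ranges: [-2.89, 2.89], [-0.75, 2.08], [0.22, 2.7], [-1.18, 4.32], [0.11, 2.71], [-2.7, 2.7]. Speed limits (rad/s): [2.57, 2.57, 3.14, 3.14, 3.14, 3.14].

### API

Orientations are given as a unit quaternion [w, x, y, z].
In Python, from rig import manip, optics, finder gives the robot as it stands.
- The arm moves only by the tool servo_tool, never from a script. Its argument "increments" is a list of rows, each a list of 7 numbers: the shift along the tool's x, y, z in cm, then the turn, a rotation vector about the tool's x, y, z in degrees, then the closure, from -1 (fully open) to 1 (shut). In form: [[x, y, z, rx, ry, rz, gripper], ...]. A call has exactly 5 rows; each row shifts and turns the commanded pose from where the row before left it, along the tool's axes as they then stand; what a row does not reach is not made up. A row lasts 1/10 s, in which the tool goes at most 50 mm and 8.59 degrees, less where a joint would pass 70% of its speed; a pose out of reach is approached as far as the arm can. A call is refused whole if a number of a shift passes 5 or a number of a turn 8.59, either way. A call with a gripper value outside its range is refused whole. The fingers move at their own pace and stop on an object; "squeeze" is the grip in N (left out, the last holds). Time passes only in rows, so rows that do not move let the fingers close, or fill a call up. It gives the time, the measured TCP pose, the force, the opening and the grip force at its end, in the units of the state.
- manip.get_state(): the state, without advancing time (a new reading comes with each control period).
- optics.get_image(name): name is "side" or "top"; returns the picture (384x512x3 uint8, red, green, blue); there is no depth.
- optics.get_calibration(name): a dict with "fov_y" (degrees; the focal length in pixels is half the picture's height over the tangent of half this angle, whatever the lens; pixels are square), "cx", "cy" (the principal point, pixels), "world_to_cam" (4x4, takes a point from world to camera coordinates). Camera axes: x right, y down, z forward; pixel columns grow to the right and rows downward; lengths in m; the calibration is good to about 2 mm. A picture is of the moment at which its call begins. get_calibration takes no time and is no camera call.
- manip.sign_off(): hands the job in; it is judged then, once.
Trained networks look in the newest picture that a camera, given by its name, has taken for a name from the list of things; names that differ only in an ending like _2 or _b are one class to them, and where a whole thing is asked for, a point or a joint stands for the part that bears it (a point fixed in the world has none). Each returns a list of dicts, best first, with "p" (0 to 1); they miss things now and then, are a little off and sometimes report something else, mostly with a low value. They report only what shows in the picture. A call takes as long as a camera call. They do not tell look-alikes from the thing itself.
- finder.silhouettes(label, camera): "region" (384x512 bool, what is visible of it) and "box" ([centre column, centre row, width, height] in pixels, round what is visible of it).
- finder.tip_of(label, camera): "at" ([column, row] in pixels: a listed point, or the origin of a listed thing).
The state is a dict: "clock": time; "qpos": joint angles; "qd": joint speeds; "effort": joint torques, N m; "position": TCP position; "ee_rot": TCP orientation; "contact_force": force on the tool from outside, world axes, zero at the start; "moment": the same for the moment, N m; "width": finger opening in m; "gripper_force": force on a finger pad.
Only numpy, scipy, OpenCV 4.12 (cv2) and the standard library are available. Lean on these libraries where they do the work, as an engineer would, in place of code of your own. Each camera call takes 0.05 s, during which the arm holds its last target. There are 200 camera calls.

## Working session

There is one attempt and no reset: what is moved stays moved. The work goes in short steps, Python scripts to look and compute and a tool call to move; the robot and the scene stay as the last step left them, time stands still between calls to the robot, and variables do not carry over. Pictures are saved under pics/ and viewed, at most 10 in all, crops included, and the job is handed in when it is done.

Besides the shell and the picture viewer there is one more tool, called after "Call:" in YAML: its name, and indented under it one key for each argument. servo_tool: Moves the arm, as the interface text tells. Its arguments: {"type":"object","properties":{"increments":{"type":"array","items":{"type":"array","items":{"type":"number"}}},"squeeze":{"type":"number"}},"required":["increments"]}

```bash
mkdir -p pics; cat > h.py <<'E'
import numpy as np, cv2
from rig import manip, optics, finder
from scipy.spatial.transform import Rotation as R
def cal(n):
    c=optics.get_calibration(n); f=192/np.tan(np.radians(c["fov_y"]/2)); return f,c["cx"],c["cy"],np.array(c["world_to_cam"])
def proj(n,p):
    f,cx,cy,T=cal(n); q=T[:3,:3]@np.asarray(p,float)+T[:3,3]; return np.array([cx+f*q[0]/q[2],cy+f*q[1]/q[2]])
def back(n,px,z):
    f,cx,cy,T=cal(n); d=T[:3,:3].T@np.array([(px[0]-cx)/f,(px[1]-cy)/f,1]); o=-T[:3,:3].T@T[:3,3]
    return o+d*(z-o[2])/d[2]
def save(im,name,s=1):
    cv2.imwrite("pics/"+name,cv2.resize(im[:,:,::-1],None,fx=s,fy=s,interpolation=cv2.INTER_CUBIC))
def st():
    s=manip.get_state(); r=R.from_quat(np.roll(s["ee_rot"],-1)).as_matrix()
    print(s["clock"],np.round(s["position"],4),"\n",np.round(r,3),"q",np.round(s["qpos"],3),"F",np.round(s["contact_force"],1),s["width"],s["gripper_force"]); return s,r
E
cat > a.py <<'E'
from h import *
for n in("top","side"):
    save(optics.get_image(n),n+"0.png",1.5)
    f,cx,cy,T=cal(n); print(n,f,cx,cy,(-T[:3,:3].T@T[:3,3]).round(3))
Z=dict(door_handle=.145,door_hinge=.145,tray=.105,cover_mid=None,base_face=.05,jug_mid=.075,flask_mid=.065,jar_mid=.042,tape_mid=.012,driver_mid=.012,wrench_mid=.004,tub_mid=.02,cabinet=0)
for k,z in Z.items():
    for n in("top","side"):
        for d in finder.tip_of(k,n)[:3]:
            print(k,n,round(d["p"],2),np.round(d["at"],1),back(n,d["at"],z if z is not None else .134).round(3))
st()
E
python3 a.py
```

```text
top 419.68563356317617 256.19311638795097 190.35845839550686 [0.392 0.05  1.285]
side 389.7846894479326 251.4861587796976 188.29003115868645 [ 0.316 -0.776  0.688]
door_handle top 0.71 [370.6 203.9] [ 0.431 -0.287  0.145]
door_handle top 0.55 [102.3 184. ] [0.496 0.441 0.145]
door_handle side 0.6 [253.2 267.6] [ 0.425 -0.283  0.145]
door_hinge top 0.78 [374.8 129.7] [ 0.636 -0.306  0.145]
door_hinge side 0.73 [363.4 256.8] [ 0.639 -0.297  0.145]
base_face top 0.93 [192.  155.9] [0.584 0.211 0.05 ]
base_face top 0.92 [216.7 238.9] [0.339 0.141 0.05 ]
base_face top 0.91 [154.  288.9] [0.198 0.323 0.05 ]
base_face side 0.9 [189.3 184.8] [0.33  0.146 0.05 ]
base_face side 0.81 [142.9 154.3] [0.198 0.344 0.05 ]
base_face side 0.63 [267.9 169.8] [0.568 0.181 0.05 ]
jug_mid top 0.85 [ 99.6 183.8] [0.503 0.473 0.075]
jug_mid side 0.8 [235.2 120.6] [0.519 0.479 0.075]
flask_mid top 0.75 [101.8 222. ] [0.393 0.469 0.065]
flask_mid top 0.26 [285.2 214.5] [ 0.406 -0.06   0.065]
flask_mid side 0.6 [200.2 127.2] [0.393 0.471 0.065]
flask_mid side 0.18 [274.  166.4] [0.584 0.173 0.065]
jar_mid top 
[... 285 characters left out ...]
 [ 0.435 -0.317  0.012]
driver_mid side 0.61 [228.2 243.6] [ 0.407 -0.072  0.012]
wrench_mid side 0.71 [227.7 244.2] [ 0.406 -0.066  0.004]
wrench_mid side 0.46 [297.  148.8] [0.719 0.363 0.004]
tub_mid top 0.7 [107.  146.6] [0.62  0.471 0.02 ]
tub_mid top 0.56 [211.3  98.4] [0.766 0.155 0.02 ]
tub_mid side 0.7 [264.1 134.9] [0.621 0.456 0.02 ]
cabinet top 0.62 [388.1 172.8] [ 0.531 -0.388  0.   ]
cabinet side 0.9 [316.4 358.6] [ 0.524 -0.399  0.   ]
cabinet side 0.65 [233.8 122.1] [0.536 0.621 0.   ]
1.4 [ 0.1271 -0.5608  0.2393] 
 [[ 0.975  0.221  0.   ]
 [ 0.221 -0.975 -0.   ]
 [ 0.     0.    -1.   ]] q [-1.469  0.276  1.505  0.     1.361 -0.121] F [-0.1  0.5  0.1] 0.08521723511105073 0.0
```

View pics/top0.png

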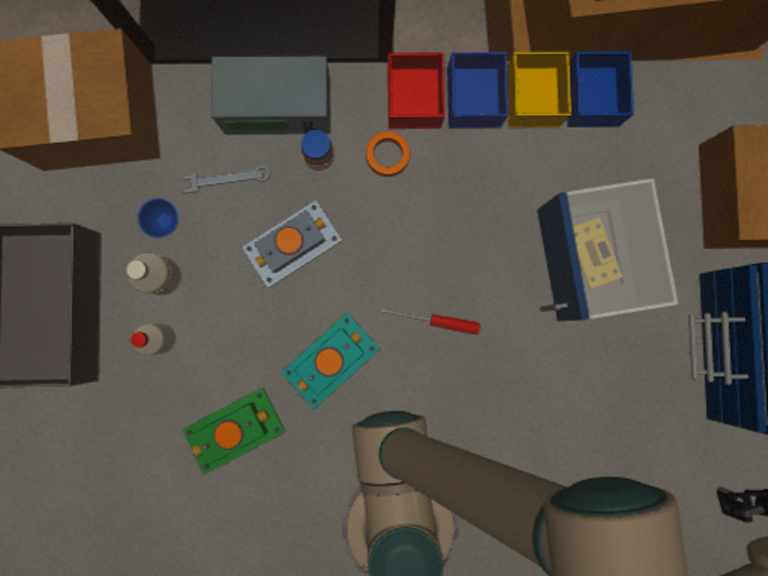

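View pics/side0.png

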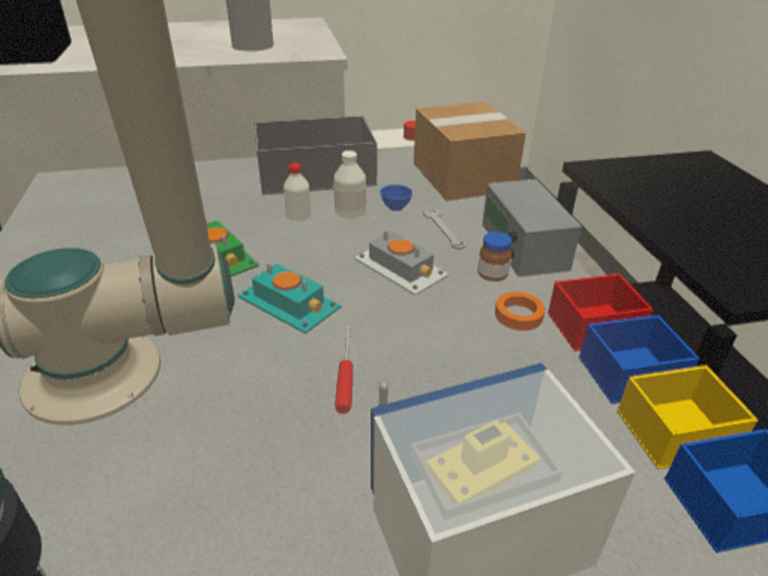

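The top view (1.5x) shows the cabinet at (610,250) with the door on its left face. The handle is at (552,307), the hinge at the upper door edge near (562,195), and the yellow cover at (598,250). Candidates for base_face, in native top pixels:
- (192,156): grey part on a light plate
- (217,239): turquoise part
- (154,289): green part

I choose the grey one at (192,156). Next I check it and the cabinet in a close crop.

```bash
cat > b.py <<'E'
from h import *
a=optics.get_image("top"); b=optics.get_image("side")
f=lambda im,r,c,w,h,s:cv2.resize(im[r:r+h,c:c+w],None,fx=s,fy=s,interpolation=cv2.INTER_CUBIC)
t=np.hstack([f(a,112,348,110,110,3.6),f(a,126,154,80,80,4.95)])
save(t,"c1.png")
for n in("top","side"):
    for l in("cover_mid","base_face","door_handle"):
        for d in finder.silhouettes(l,n)[:4]:
            m=d["region"]; ys,xs=np.nonzero(m)
            if len(xs)>20: print(l,n,round(d["p"],2),np.round(d["box"],1),len(xs),cv2.minAreaRect(np.c_[xs,ys].astype(np.float32)))
E
python3 b.py
```

```text
cover_mid top 0.58 [378.  171.8  38.3  89.4] 1842 ((372.07696533203125, 172.11538696289062), (85.58396911621094, 30.636579513549805), 82.87498474121094)
base_face top 0.74 [196.6 164.1  60.7  56.7] 1954 ((194.26437377929688, 162.14187622070312), (34.164154052734375, 59.556434631347656), 56.6592903137207)
base_face top 0.63 [221.6 240.5  60.9  61.7] 1967 ((219.91465759277344, 240.40664672851562), (33.126953125, 60.72923278808594), 47.56377029418945)
base_face top 0.62 [158.2 288.8  65.8  59.2] 2089 ((155.50001525878906, 286.5000305175781), (35.329872131347656, 61.26826095581055), 63.43495178222656)
door_handle top 0.64 [378.1 172.1  32.3  86.8] 1793 ((370.26800537109375, 172.72401428222656), (85.95445251464844, 30.499971389770508), 79.69515228271484)
door_handle top 0.38 [151.9 118.6  51.2  17.3] 370 ((150.94046020507812, 119.4521484375), (12.037792205810547, 57.18491744995117), 83.79655456542969)
base_face side 0.71 [153.6 164.   29.9  41. ] 581 ((151.3032684326172, 165.1639404296875), (43.40450668334961, 17.669090270996094), 50.19443130493164)
base_face side 0.63 [192.4 199.2  65.2  43.9] 1704 ((193.50001525878906, 198.5), (63.05711364746094, 33.541019439697266), 26.56505012512207)
base_face side 0.62 [268.2 178.8  57.   41.2] 1391 ((268.6470642089844, 175.0882568359375), (57.79502868652344, 29.66925621032715), 30.963756561279297)
door_handle side 0.83 [304.4 283.2 120.5  82.8] 868 ((290.5582275390625, 263.1186218261719), (53.26087188720703, 140.344970703125), 55.96338653564453)
door_handle side 0.43 [233.4 123.2  21.6  46.3] 716 ((233.0, 123.5), (43.0, 20.0), 90.0)
```

View pics/c1.png

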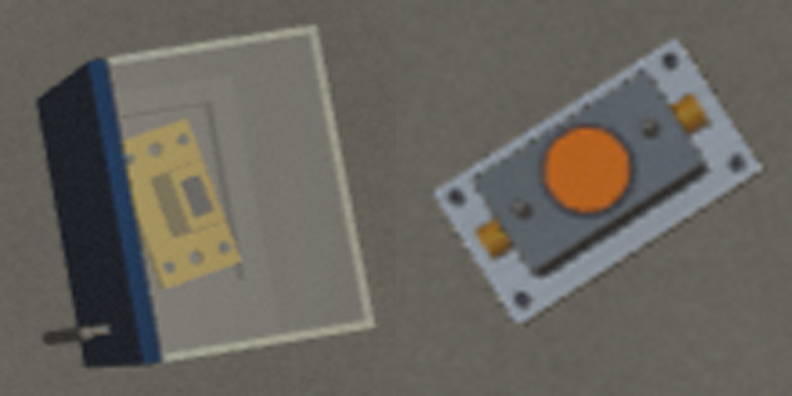

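The crop confirms the grey lower half on the pale plate. The seal is near (588,170) and the dowels near (650,128) and (521,208). The handle's top end is near (105,328), and the blue door's top edge runs from (100,60) to (153,362). Now I turn these pixels into positions.

```bash
cat > c.py <<'E'
from h import *
from scipy.optimize import least_squares
c1=lambda u,v:(348+u/3.6,112+v/3.6)
c2=lambda u,v:(154+(u-396)/4.95,126+v/4.95)
# cabinet frame: x fwd, y; unknown x,y,yaw ; front outer face at -80, depth160
obs=[("top",c1(100,60),(-.0725,.115,.18)),("top",c1(153,362),(-.0725,-.115,.18)),("top",c1(316,28),(.08,.115,.18)),("top",c1(373,325),(.08,-.115,.18)),
("top",c1(103,328),(-.115,None,.173)),("top",c1(46,338),(-.115,None,.067)),
("side",(383/1.5,385/1.5),(-.115,None,.175)),
("side",(545/1.5,368/1.5),(-.0725,.115,.18)),("side",(632/1.5,468/1.5),(.08,.115,.18)),("side",(436/1.5,532/1.5),(.08,-.115,.18)),("side",(375/1.5,410/1.5),(-.0725,-.115,.18))]
def fun(p):
    r=[];c,s=np.cos(p[2]),np.sin(p[2])
    for n,px,q in obs:
        x,y,z=q[0],(p[3] if q[1] is None else q[1]),q[2]
        r+=list(proj(n,(p[0]+c*x-s*y,p[1]+s*x+c*y,z))-px)
    return np.array(r)
s=least_squares(fun,[.53,-.39,-1.4,-.085],loss="soft_l1"); p=s.x
print(p.round(4),np.round(fun(p).reshape(-1,2),1).tolist())
M=R.from_euler("z",p[2]).as_matrix()[:2,:2]
print("handle",p[:2]+M@[-.115,p[3]],"hinge",p[:2]+M@[-.115+.05,p[3]+.2])
d1=back("top",c2(650,128),.07)[:2];d2=back("top",c2(521,208),.07)[:2];v=d1-d2
print("dowels",d1,d2,"mid",(d1+d2)/2,np.linalg.norm(v),np.degrees(np.arctan2(v[1],v[0])),"seal",back("top",c2(588,170),.055))
print("side seal",back("side",(401/1.5,247/1.5),.055))
E
python3 c.py
```

```text
[ 0.532  -0.3888 -1.4312 -0.0882] [[1.0, -1.7], [1.4, -0.9], [-3.7, -1.2], [-3.7, 0.5], [-3.0, 1.1], [2.0, -0.3], [0.6, 0.8], [2.7, 0.0], [-0.8, -2.1], [-4.9, 0.2], [-0.3, 2.9]]
handle [ 0.42869934 -0.28714594] hinge [ 0.6337105  -0.30883526]
dowels [0.59235324 0.16976128] [0.54597287 0.24562006] mid [0.56916306 0.20769067] 0.08891397141127597 -58.55821405260095 seal [0.57007999 0.20824241 0.055     ]
side seal [0.57103513 0.20174777 0.055     ]
```

```bash
cat >> h.py <<'E'
def rot(yaw): # tool down, tool y at angle yaw (deg)
    a=np.radians(yaw); y=np.array([np.cos(a),np.sin(a),0]); z=np.array([0,0,-1.]); return np.c_[np.cross(y,z),y,z]
def plan(wps,g,start=None):
    """wps: list of (pos,yaw_deg) one per row; prints rounded rows, tracking the commanded pose"""
    if start is None:
        s=manip.get_state(); P=np.array(s["position"]); Q=R.from_quat(np.roll(s["ee_rot"],-1)).as_matrix()
    else: P,Q=np.array(start[0]),rot(start[1])
    out=[]
    for p,yw in wps:
        d=np.round(Q.T@(np.asarray(p)-P)*100,1 if False else 2); w=np.round(np.degrees(R.from_matrix(Q.T@rot(yw)).as_rotvec()),1)
        out.append([*d.tolist(),*w.tolist(),g]); P=P+Q@d/100; Q=Q@R.from_rotvec(np.radians(w)).as_matrix()
    for i in range(0,len(out),5): print("["+",".join("["+",".join("%g"%(v+0) for v in r)+"]" for r in out[i:i+5])+"]")
    print("end",P.round(4),np.degrees(np.arctan2(Q[1,1],Q[0,1])).round(2))
def lin(p0,y0,p1,y1,n): return [(np.array(p0)+(np.array(p1)-p0)*k/n,y0+(y1-y0)*k/n) for k in range(1,n+1)]
E
python3 - <<'E'
from h import *
s,r=st(); p0=s["position"]
a=lin(p0,-77.2,[.4287,-.2871,.21],8,10)
plan(a+lin([.4287,-.2871,.21],8,[.4287,-.2871,.134],8,3)+lin([.4287,-.2871,.134],8,[.4287,-.2871,.134],8,2),-1)
E
```

```text
1.8 [ 0.127  -0.5608  0.2393] 
 [[ 0.975  0.221 -0.   ]
 [ 0.221 -0.975 -0.   ]
 [-0.     0.    -1.   ]] q [-1.469  0.276  1.505 -0.     1.361 -0.121] F [-0.4 -0.  -0.6] 0.08508531399530544 0.0
[[3.55,-2,0.29,0,0,-8.6,-1],[3.8,-1.45,0.3,0,0,-8.5,-1],[3.98,-0.87,0.29,0,0,-8.5,-1],[4.07,-0.28,0.29,0,0,-8.5,-1],[4.06,0.33,0.29,0,0,-8.5,-1]]
[[3.96,0.93,0.3,0,0,-8.6,-1],[3.79,1.51,0.29,0,0,-8.5,-1],[3.52,2.05,0.29,0,0,-8.5,-1],[3.17,2.55,0.3,0,0,-8.5,-1],[2.77,2.99,0.29,0,0,-8.5,-1]]
[[0,0,2.53,0,0,0,-1],[0,0,2.54,0,0,0,-1],[0,0,2.53,0,0,0,-1],[0,0,0,0,0,0,-1],[0,0,0,0,0,0,-1]]
end [ 0.4287 -0.2871  0.134 ] 7.97
```

Call:
servo_tool:
  increments:
    - [3.55,-2,0.29,0,0,-8.5,-1]
    - [3.8,-1.45,0.3,0,0,-8.5,-1]
    - [3.98,-0.87,0.29,0,0,-8.5,-1]
    - [4.07,-0.28,0.29,0,0,-8.5,-1]
    - [4.06,0.33,0.29,0,0,-8.5,-1]

```text
clock: 2.3
position: [0.2791, -0.423, 0.2247]
ee_rot: [0.0, 0.885, 0.466, 0.0]
contact_force: [0.6, 0.2, 0.0]
width: 0.0851
gripper_force: 0.0
```

Call:
servo_tool:
  increments:
    - [3.96,0.93,0.3,0,0,-8.5,-1]
    - [3.79,1.51,0.29,0,0,-8.5,-1]
    - [3.52,2.05,0.29,0,0,-8.5,-1]
    - [3.17,2.55,0.3,0,0,-8.5,-1]
    - [2.77,2.99,0.29,0,0,-8.5,-1]

```text
clock: 2.8
position: [0.4305, -0.2866, 0.2101]
ee_rot: [0.0, 0.655, 0.755, -0.0]
contact_force: [0.0, -1.1, 0.1]
width: 0.0856
gripper_force: 0.0
```

```bash
python3 - <<'E'
from h import *
s,r=st()
p=np.array([.4287,-.2871,.21])
t=optics.get_image("top");b=optics.get_image("side")
A=cv2.resize(t[150:250,330:430],(400,400),interpolation=cv2.INTER_CUBIC);B=cv2.resize(b[180:320,190:330],(400,400),interpolation=cv2.INTER_CUBIC)
save(np.hstack([A,B]),"h1.png")
g=[.4287,-.2871]
print(proj("side",[*g,.175]),proj("side",[*g,.134]),proj("top",[*g,.175]),proj("side",s["position"]))
plan([(s["position"],8)]+lin([*g,.21],8,[*g,.134],8,4),-1)
E
```

```text
2.8 [ 0.4305 -0.2866  0.2101] 
 [[-0.141  0.99   0.   ]
 [ 0.99   0.141 -0.001]
 [-0.001  0.    -1.   ]] q [-0.722  0.208  1.674 -0.     1.259 -0.863] F [ 0.  -1.1  0.1] 0.08563417895423568 0.0
[255.89292167 257.4652503 ] [255.56142862 273.00805992] [373.83601815 204.20818966] [257.11109955 242.9560767 ]
[[-0.19,-0.2,-0.04,0.1,-0.1,0.2,-1],[-0.03,-0.19,1.91,0,0,0,-1],[0,0,1.9,0,0,0,-1],[0,0,1.9,0,0,0,-1],[0,0,1.9,0,0,0,-1]]
end [ 0.4287 -0.2871  0.134 ] 7.95
```

View pics/h1.png

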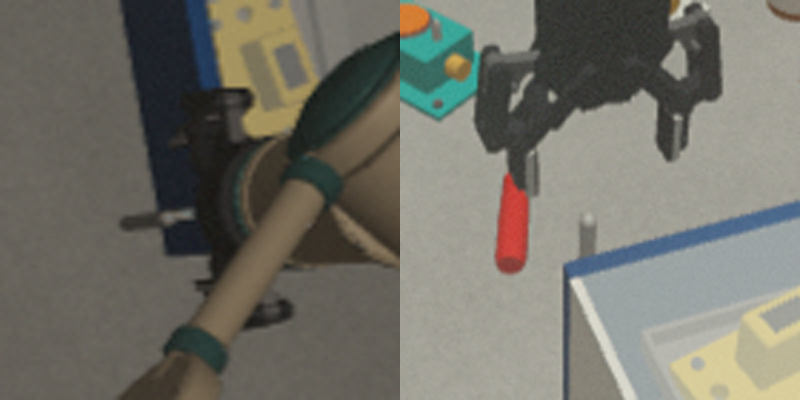

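The gripper sits centred above the bar: the bar top is at crop (585,215) and the fingers straddle it at (530,190) and (675,150). Next I descend and close.

Call:
servo_tool:
  increments:
    - [-0.1,-0.1,1.1,0,0,0,-1]
    - [0,0,1.6,0,0,0,-1]
    - [0,0,1.6,0,0,0,-1]
    - [0,0,1.6,0,0,0,-1]
    - [0,0,1.6,0,0,0,-1]
  squeeze: 50

```text
clock: 3.4
position: [0.4269, -0.2901, 0.1338]
ee_rot: [-0.0, 0.659, 0.752, -0.0]
contact_force: [-0.3, 0.6, -0.2]
width: 0.0853
gripper_force: 0.0
```

Call:
servo_tool:
  increments:
    - [0,0,0,0,0,0,1]
    - [0,0,0,0,0,0,1]
    - [0,0,0,0,0,0,1]
    - [0,0,0,0,0,0,1]
    - [0,0,0,0,0,0,1]

```text
clock: 3.9
position: [0.4288, -0.2893, 0.1357]
ee_rot: [0.001, 0.658, 0.753, 0.0]
contact_force: [5.1, 0.6, 1.2]
width: 0.0122
gripper_force: 7.2
```

Call:
servo_tool:
  increments:
    - [0,0,0,0,0,0,1]
    - [0,0,0,0,0,0,1]
    - [0,0,0,0,0,0,1]
    - [0,0,0,0,0,0,1]
    - [0,0,0,0,0,0,1]

```text
clock: 4.4
position: [0.4297, -0.2892, 0.1358]
ee_rot: [0.001, 0.658, 0.753, 0.001]
contact_force: [5.1, 1.1, 5.6]
width: 0.0096
gripper_force: 48.9
```

```bash
python3 - <<'E'
from h import *
s,r=st()
p=np.array(s["position"]); h=np.array([.6337,-.3088]); v=p[:2]-h
print(v,np.linalg.norm(v))
w=[]
n=25; T=-97
for k in range(1,n+1):
    a=np.radians(T*k/n); c,q=np.cos(a),np.sin(a)
    u=np.array([c*v[0]-q*v[1],q*v[0]+c*v[1]])+h
    w.append(([*u,p[2]],8+T*k/n))
plan(w,1,(p,8))
E
```

```text
4.4 [ 0.4297 -0.2892  0.1358] 
 [[-0.135  0.991  0.003]
 [ 0.991  0.135 -0.001]
 [-0.001  0.003 -1.   ]] q [-7.270e-01  2.710e-01  1.788e+00  1.000e-03  1.079e+00 -8.630e-01] F [5.1 1.1 5.6] 0.009583485584186554 48.90960395336151
[-0.20397533  0.01959629] 0.20491449638994583
[[1.34,0.37,0,0,0,3.9,1],[1.33,0.37,0,0,0,3.9,1],[1.34,0.37,0,0,0,3.8,1],[1.34,0.37,0,0,0,3.9,1],[1.34,0.37,0,0,0,3.9,1]]
[[1.33,0.36,0,0,0,3.9,1],[1.34,0.37,0,0,0,3.9,1],[1.34,0.37,0,0,0,3.8,1],[1.34,0.37,0,0,0,3.9,1],[1.33,0.37,0,0,0,3.9,1]]
[[1.34,0.37,0,0,0,3.9,1],[1.34,0.37,0,0,0,3.9,1],[1.34,0.37,0,0,0,3.8,1],[1.33,0.37,0,0,0,3.9,1],[1.34,0.37,0,0,0,3.9,1]]
[[1.34,0.37,0,0,0,3.9,1],[1.33,0.36,0,0,0,3.9,1],[1.34,0.37,0,0,0,3.8,1],[1.34,0.37,0,0,0,3.9,1],[1.34,0.37,0,0,0,3.9,1]]
[[1.33,0.37,0,0,0,3.9,1],[1.34,0.37,0,0,0,3.9,1],[1.34,0.37,0,0,0,3.8,1],[1.34,0.37,0,0,0,3.9,1],[1.33,0.37,0,0,0,3.9,1]]
end [ 0.678  -0.1088  0.1358] -89.0
```

Call:
servo_tool:
  increments:
    - [1.34,0.37,0,0,0,3.9,1]
    - [1.34,0.37,0,0,0,3.9,1]
    - [1.34,0.37,0,0,0,3.9,1]
    - [1.34,0.37,0,0,0,3.9,1]
    - [1.34,0.37,0,0,0,3.9,1]

```text
clock: 4.9
position: [0.4453, -0.2222, 0.1358]
ee_rot: [-0.001, 0.776, 0.63, -0.002]
contact_force: [-2.9, -0.0, 9.2]
width: 0.0097
gripper_force: 49.8
```

Call:
servo_tool:
  increments:
    - [1.34,0.37,0,0,0,3.9,1]
    - [1.34,0.37,0,0,0,3.9,1]
    - [1.34,0.37,0,0,0,3.9,1]
    - [1.34,0.37,0,0,0,3.9,1]
    - [1.34,0.37,0,0,0,3.9,1]

```text
clock: 5.4
position: [0.4829, -0.1634, 0.1357]
ee_rot: [-0.003, 0.872, 0.49, -0.003]
contact_force: [-7.6, 5.5, 15.2]
width: 0.0095
gripper_force: 50.6
```

```bash
python3 - <<'E'
from h import *
s,r=st()
p=np.array(s["position"]); h=np.array([.6337,-.3088]); v=p[:2]-h
print(v,np.linalg.norm(v),np.degrees(np.arctan2(v[1],v[0])),np.degrees(np.arctan2(r[1,1],r[0,1])))
E
```

```text
5.4 [ 0.4829 -0.1634  0.1357] 
 [[ 0.52   0.854 -0.008]
 [ 0.854 -0.52   0.003]
 [-0.002 -0.008 -1.   ]] q [-4.620e-01  2.660e-01  1.797e+00 -1.000e-03  1.087e+00  8.500e-02] F [-7.6  5.5 15.2] 0.009479927630887638 50.64747154712677
[-0.15079373  0.14539331] 0.20947067552622836 136.04456487998658 -31.348645183223056
```

Call:
servo_tool:
  increments:
    - [1.4,0.2,-0.15,0,0,3.9,1]
    - [1.34,0.37,0,0,0,3.9,1]
    - [1.34,0.37,0,0,0,3.9,1]
    - [1.34,0.37,0,0,0,3.9,1]
    - [1.34,0.37,0,0,0,3.9,1]

```text
clock: 5.9
position: [0.5379, -0.1209, 0.1358]
ee_rot: [-0.004, 0.942, 0.335, -0.003]
contact_force: [-5.5, 7.6, 6.7]
width: 0.0097
gripper_force: 50.5
```

Call:
servo_tool:
  increments:
    - [1.34,0.37,0,0,0,3.9,1]
    - [1.34,0.37,0,0,0,3.9,1]
    - [1.34,0.37,0,0,0,3.9,1]
    - [1.34,0.37,0,0,0,3.9,1]
    - [1.34,0.37,0,0,0,3.9,1]

```text
clock: 6.4
position: [0.6052, -0.0991, 0.1359]
ee_rot: [-0.005, 0.985, 0.17, -0.003]
contact_force: [-3.3, 14.1, 5.9]
width: 0.0097
gripper_force: 50.8
```

```bash
python3 - <<'E'
from h import *
s,r=st()
p=np.array(s["position"]); h=np.array([.6337,-.3088]); v=p[:2]-h
print(v,np.linalg.norm(v),np.degrees(np.arctan2(v[1],v[0])),np.degrees(np.arctan2(r[1,1],r[0,1])))
E
```

```text
6.4 [ 0.6052 -0.0991  0.1359] 
 [[ 0.942  0.336 -0.007]
 [ 0.336 -0.942  0.01 ]
 [-0.004 -0.012 -1.   ]] q [-0.28   0.408  1.57   0.008  1.173  0.946] F [-3.3 14.1  5.9] 0.009677585789503677 50.812023282051086
[-0.02846748  0.20970717] 0.2116305627106395 97.73057357592182 -70.38880815748077
```

Call:
servo_tool:
  increments:
    - [1.4,0.1,-0.1,0,0,3.9,1]
    - [1.34,0.37,0,0,0,3.9,1]
    - [1.34,0.37,0,0,0,3.9,1]
    - [1.34,0.37,0,0,0,3.9,1]
    - [1.34,0.37,0,0,0,3.9,1]

```text
clock: 6.9
position: [0.6757, -0.1015, 0.1359]
ee_rot: [-0.004, 1.0, 0.001, -0.002]
contact_force: [0.5, 10.9, -0.2]
width: 0.0097
gripper_force: 49.8
```

Call:
servo_tool:
  increments:
    - [0,0,0,0,0,0,-1]
    - [0,0,0,0,0,0,-1]
    - [0,0,0,0,0,0,-1]
    - [0,0,0,0,0,0,-1]
    - [0,0,0,0,0,0,-1]

```text
clock: 7.4
position: [0.6764, -0.1067, 0.1376]
ee_rot: [0.0, 1.0, 0.002, -0.0]
contact_force: [-0.1, 0.2, 0.7]
width: 0.0805
gripper_force: 0.0
```

```bash
python3 - <<'E'
from h import *
from scipy.optimize import least_squares
s,r=st()
p=np.array(s["position"])
P=np.array([(.4297,-.2892),(.4453,-.2222),(.4829,-.1634),(.5379,-.1209),(.6052,-.0991)])
f=least_squares(lambda q:np.hypot(*(P-q).T)-.206,[.6337,-.3088]); h=f.x;print(h,f.fun.round(4))
v=p[:2]-h
print(np.degrees(np.arctan2(v[1],v[0])),np.degrees(np.arctan2(r[1,1],r[0,1])))
E
```

```text
7.4 [ 0.6764 -0.1067  0.1376] 
 [[ 1.     0.004 -0.001]
 [ 0.004 -1.    -0.   ]
 [-0.001  0.    -1.   ]] q [-2.580e-01  5.020e-01  1.401e+00 -1.000e-03  1.238e+00  1.309e+00] F [-0.1  0.2  0.7] 0.08048404767820261 0.0
[ 0.63500954 -0.30267477] [-0.0002  0.0001  0.0002  0.0001 -0.0003]
78.07788120307752 -89.75073456609111
```

Call:
servo_tool:
  increments:
    - [0,0,-2,0,0,0,-1]
    - [0,0,-4,0,0,0,-1]
    - [0,0,-5,0,0,0,-1]
    - [-3,-3,0,0,0,0,-1]
    - [-4,-4,0,0,0,0,-1]

```text
clock: 7.9
position: [0.6127, -0.0422, 0.2496]
ee_rot: [0.001, 1.0, 0.001, 0.003]
contact_force: [0.6, 1.1, -0.2]
width: 0.0854
gripper_force: 0.0
```

Call:
servo_tool:
  increments:
    - [-4,-4,0,0,0,0,-1]
    - [-4,-4,0,0,0,0,-1]
    - [-3,-4,0,0,0,0,-1]
    - [0,0,0,0,0,0,-0.2]
    - [0,0,0,0,0,0,-0.2]

```text
clock: 8.4
position: [0.5095, 0.0695, 0.2482]
ee_rot: [0.0, 1.0, 0.003, 0.001]
contact_force: [-1.0, -0.4, 0.2]
width: 0.0588
gripper_force: 0.0
```

```bash
cat > d.py <<'E'
from h import *
s,r=st()
t=optics.get_image("top");b=optics.get_image("side")
c=proj("top",[.578,-.197,.12]).astype(int);d=proj("side",[.578,-.197,.13]).astype(int); print(c,d)
A=cv2.resize(t[c[1]-45:c[1]+45,c[0]-45:c[0]+45],(396,396),interpolation=cv2.INTER_CUBIC);B=cv2.resize(b[d[1]-55:d[1]+55,d[0]-55:d[0]+55],(396,396),interpolation=cv2.INTER_CUBIC)
save(np.hstack([A,B]),"t1.png")
for n in("top","side"):
    for q in finder.tip_of("cover_mid",n)[:2]: print(n,q["p"],q["at"],back(n,q["at"],.134))
E
python3 d.py
```

```text
8.4 [0.5095 0.0695 0.2482] 
 [[ 1.     0.007  0.002]
 [ 0.007 -1.    -0.001]
 [ 0.002  0.001 -1.   ]] q [ 1.000e-03  1.780e-01  1.615e+00 -1.000e-03  1.347e+00  1.565e+00] F [-1.  -0.4  0.2] 0.05883777231199542 0.0
[334 152] [315 232]
top 0.75 [330.4, 149.0] [ 0.5853756  -0.18358937  0.134     ]
side 0.76 [318.4, 226.5] [ 0.58899049 -0.18415933  0.134     ]
```

View pics/t1.png

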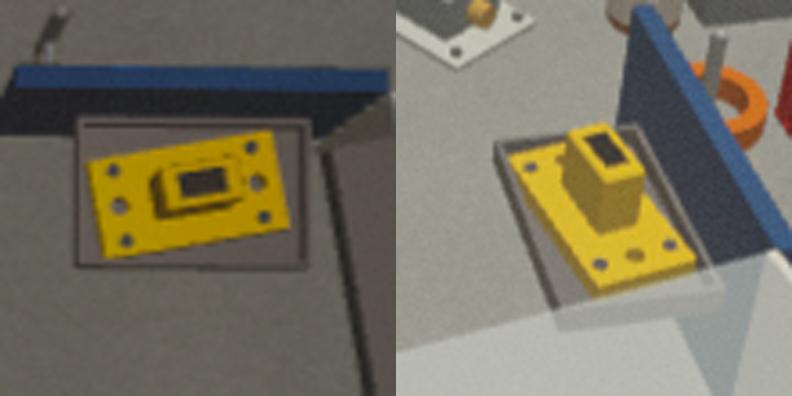

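The door is wide open. The cover lies about 10° askew in the tray, with holes at crop (120,206) and (257,183) and the black patch at (204,181).

```bash
cat > e.py <<'E'
from h import *
t=lambda u,v:(289+u/4.4,107+v/4.4); sd=lambda u,v:(260+(u-396)/3.6,177+v/3.6)
a=back("top",t(120,206),.118);b=back("top",t(257,183),.118)
print("holes",a,b,(a+b)/2,np.linalg.norm(a-b),np.degrees(np.arctan2(*(b-a)[1::-1])))
C=[back("top",t(*q),.117) for q in[(89,160),(272,131),(291,228),(106,258)]]
print("corners mean",np.mean(C,0),np.degrees(np.arctan2(*(C[1]-C[0])[1::-1])),np.degrees(np.arctan2(*(C[2]-C[3])[1::-1])),np.linalg.norm(C[1]-C[0]),np.linalg.norm(C[2]-C[1]))
print("patch",back("top",t(204,181),.163),back("side",sd(610,150),.163))
E
python3 e.py
```

```text
holes [ 0.57487957 -0.14652057  0.118     ] [ 0.58861066 -0.23503831  0.118     ] [ 0.58174512 -0.19077944  0.118     ] 0.08957641198743749 -81.18241723853112
corners mean [ 0.58212283 -0.19166654  0.117     ] -81.65869825546451 -81.5503432227617 0.11977523512218241 0.06384293391095887
patch [ 0.58270412 -0.19129417  0.163     ] [ 0.58521079 -0.19196806  0.163     ]
```

```bash
python3 - <<'E'
from h import *
s=manip.get_state(); p0=s["position"]; g=[.5825,-.1913]
plan(lin(p0,-89.6,[*g,.235],8.5,12)+lin([*g,.235],8.5,[*g,.215],8.5,3),0)
E
```

```text
[[0.59,2.16,0.1,0,0,-8.4,0],[0.26,2.23,0.11,0,0,-8.2,0],[-0.05,2.24,0.1,0,0,-8.1,0],[-0.37,2.21,0.11,0,0,-8.2,0],[-0.68,2.14,0.1,0,0,-8.2,0]]
[[-0.98,2.01,0.11,0,0,-8.2,0],[-1.25,1.86,0.1,0,0,-8.1,0],[-1.51,1.66,0.1,0,0,-8.2,0],[-1.72,1.43,0.11,0,0,-8.2,0],[-1.92,1.17,0.1,0,0,-8.2,0]]
[[-2.06,0.88,0.11,0,0,-8.1,0],[-2.16,0.59,0.1,0,0,-8.2,0],[0,0,0.67,0,0,0,0],[0,0,0.66,0,0,0,0],[0,0,0.67,0,0,0,0]]
end [ 0.5825 -0.1913  0.215 ] 8.48
```

Call:
servo_tool:
  increments:
    - [0.59,2.16,0.1,0,0,-8.4,0]
    - [0.26,2.23,0.1,0,0,-8.2,0]
    - [-0.05,2.24,0.1,0,0,-8.1,0]
    - [-0.37,2.21,0.1,0,0,-8.2,0]
    - [-0.68,2.14,0.1,0,0,-8.2,0]

```text
clock: 9.1
position: [0.5408, -0.0412, 0.242]
ee_rot: [-0.0, 0.935, 0.355, -0.0]
contact_force: [0.7, -0.1, 0.1]
width: 0.0426
gripper_force: 0.0
```

Call:
servo_tool:
  increments:
    - [-0.98,2.01,0.1,0,0,-8.2,0]
    - [-1.25,1.86,0.1,0,0,-8.1,0]
    - [-1.51,1.66,0.1,0,0,-8.2,0]
    - [-1.72,1.43,0.1,0,0,-8.2,0]
    - [-1.92,1.17,0.1,0,0,-8.2,0]

```text
clock: 9.6
position: [0.5705, -0.1495, 0.2368]
ee_rot: [-0.0, 0.752, 0.659, -0.0]
contact_force: [-0.9, -0.5, -0.1]
width: 0.0427
gripper_force: 0.0
```

Call:
servo_tool:
  increments:
    - [-2.06,0.88,0.1,0,0,-8.1,0]
    - [-2.16,0.59,0.1,0,0,-8.2,0]
    - [0,0,0.7,0,0,0,0]
    - [0,0,0.7,0,0,0,0]
    - [0,0,0,0,0,0,0]

```text
clock: 10.1
position: [0.5808, -0.1895, 0.2196]
ee_rot: [-0.002, 0.653, 0.757, -0.0]
contact_force: [-1.2, -0.0, -0.4]
width: 0.0429
gripper_force: 0.0
```

```bash
python3 - <<'E'
from h import *
s,r=st(); g=[.5825,-.1913]
print(np.degrees(np.arctan2(r[1,1],r[0,1])))
plan(lin([*g,s["position"][2]],8.5,[*g,.134],8.5,5),0)
E
```

```text
10.1 [ 0.5808 -0.1895  0.2196] 
 [[-0.147  0.989 -0.004]
 [ 0.989  0.147  0.002]
 [ 0.003 -0.003 -1.   ]] q [-0.43   0.343  1.455  0.     1.348 -0.577] F [-1.2 -0.  -0.4] 0.04291061934177945 0.0
8.462381389943205
[[-0.2,0.15,1.71,-0.2,-0.1,0,0],[0,0,1.71,0,0,0,0],[-0.01,0,1.71,0,0,0,0],[0,0,1.71,0,0,0,0],[0,-0.01,1.72,0,0,0,0]]
end [ 0.5825 -0.1913  0.134 ] 8.46
```

Call:
servo_tool:
  increments:
    - [-0.1,0.1,1.7,0,0,0,0]
    - [0,0,1.7,0,0,0,0]
    - [0,0,1.7,0,0,0,0]
    - [0,0,1.7,0,0,0,0]
    - [0,0,1.7,0,0,0,0]
  squeeze: 40

```text
clock: 10.6
position: [0.5828, -0.19, 0.1364]
ee_rot: [-0.0, 0.652, 0.758, 0.0]
contact_force: [-8.7, 2.6, 6.1]
width: 0.0426
gripper_force: 0.0
```

Call:
servo_tool:
  increments:
    - [0,0,0,0,0,0,0]
    - [0,0,0,0,0,0,0.3]
    - [0,0,0,0,0,0,1]
    - [0,0,0,0,0,0,1]
    - [0,0,0,0,0,0,1]

```text
clock: 11.1
position: [0.5835, -0.1907, 0.1372]
ee_rot: [0.0, 0.652, 0.758, 0.0]
contact_force: [0.6, 1.3, 0.2]
width: 0.0277
gripper_force: 41.6
```

```bash
python3 - <<'E'
from h import *
s,r=st()
print(np.degrees(np.arctan2(r[1,1],r[0,1])))
E
```

```text
11.1 [ 0.5835 -0.1907  0.1372] 
 [[-0.149  0.989  0.001]
 [ 0.989  0.149  0.   ]
 [-0.     0.001 -1.   ]] q [-4.300e-01  4.030e-01  1.576e+00  1.000e-03  1.162e+00 -5.790e-01] F [0.6 1.3 0.2] 0.027685731413883977 41.640023589134216
8.55705581161469
```

Call:
servo_tool:
  increments:
    - [0,0,-0.5,0,0,0,1]
    - [0,0,-1,0,0,0,1]
    - [0,0,-2,0,0,0,1]
    - [0,0,-3,0,0,0,1]
    - [0,0,-4,0,0,0,1]
  squeeze: 80

```text
clock: 11.6
position: [0.5813, -0.1907, 0.2411]
ee_rot: [-0.002, 0.652, 0.758, -0.001]
contact_force: [1.6, -0.9, -3.3]
width: 0.0267
gripper_force: 79.1
```

```bash
cat > f.py <<'E'
from h import *
s,r=st()
print(np.degrees(np.arctan2(r[1,1],r[0,1])))
C=[]
for n in("top","side"):
    im=optics.get_image(n); hsv=cv2.cvtColor(im,cv2.COLOR_RGB2HSV)
    m=cv2.inRange(hsv,(5,170,120),(16,255,255)); c=proj(n,[.57,.207,.055]).astype(int)
    k=np.zeros_like(m); k[c[1]-20:c[1]+20,c[0]-20:c[0]+20]=m[c[1]-20:c[1]+20,c[0]-20:c[0]+20]
    cs=max(cv2.findContours(k,0,1)[0],key=cv2.contourArea); e=cv2.fitEllipse(cs); C.append(e[0])
    print(n,c,e,back(n,e[0],.055),back(n,e[0],.053))
from scipy.optimize import least_squares
f=least_squares(lambda q:np.r_[proj("top",[q[0],q[1],q[2]])-C[0],proj("side",[q[0],q[1],q[2]])-C[1]],[.57,.207,.055]);print(f.x,f.fun)
g=[.5695,.2075]
z=s["position"][2]
w=lin(s["position"],8.5,[.578,-.15,.255],10,2)+lin([.578,-.15,.255],10,[*g,.24],31.4,10)+lin([*g,.24],31.4,[*g,.15],31.4,3)
plan(w,1)
E
python3 f.py
```

```text
11.6 [ 0.5813 -0.1907  0.2411] 
 [[-0.149  0.989 -0.005]
 [ 0.989  0.149  0.002]
 [ 0.002 -0.005 -1.   ]] q [-4.300e-01  3.330e-01  1.416e+00 -1.000e-03  1.397e+00 -5.790e-01] F [ 1.6 -0.9 -3.3] 0.026676662227960987 79.11680102348328
8.563597495003673
top [193 160] ((192.2401885986328, 159.8770751953125), (15.585416793823242, 15.850032806396484), 173.12850952148438) [0.57148543 0.20984303 0.055     ] [0.57177669 0.21010354 0.053     ]
side [266 163] ((266.82916259765625, 163.6280517578125), (7.245240211486816, 14.616809844970703), 91.76490020751953) [0.57090943 0.20785157 0.055     ] [0.5717152  0.21096095 0.053     ]
[0.57158999 0.21004376 0.05359021] [-0.005626    0.03397754  0.03565823 -0.00370994]
[[2.3,-0.28,0.01,0.6,0.4,-0.7,1],[2.03,0.17,-0.7,0,0,-0.7,1],[3.54,0.53,0.15,0,0,-2.2,1],[3.51,0.67,0.15,0,0,-2.1,1],[3.48,0.8,0.15,0,0,-2.2,1]]
[[3.46,0.93,0.14,0,0,-2.1,1],[3.41,1.06,0.15,0,0,-2.1,1],[3.38,1.18,0.15,0,0,-2.2,1],[3.32,1.31,0.15,0,0,-2.1,1],[3.28,1.43,0.15,0,0,-2.2,1]]
[[3.22,1.56,0.15,0,0,-2.1,1],[3.16,1.67,0.14,0,0,-2.1,1],[0,0.01,3,0,0,0,1],[0,0,3,0,0,0,1],[0,0,3,0,0,0,1]]
end [0.5695 0.2075 0.15  ] 31.36
```

Call:
servo_tool:
  increments:
    - [2.2,-0.2,0,0,0,-0.7,1]
    - [2,0.2,-0.7,0,0,-0.7,1]
    - [3.54,0.5,0.15,0,0,-2.2,1]
    - [3.5,0.7,0.15,0,0,-2.1,1]
    - [3.5,0.8,0.15,0,0,-2.2,1]

```text
clock: 12.2
position: [0.5722, -0.0404, 0.2426]
ee_rot: [-0.002, 0.598, 0.801, -0.001]
contact_force: [0.5, -0.5, -3.8]
width: 0.0268
gripper_force: 79.3
```

Call:
servo_tool:
  increments:
    - [3.46,0.93,0.15,0,0,-2.1,1]
    - [3.4,1.06,0.15,0,0,-2.1,1]
    - [3.4,1.2,0.15,0,0,-2.2,1]
    - [3.3,1.3,0.15,0,0,-2.1,1]
    - [3.3,1.4,0.15,0,0,-2.2,1]

```text
clock: 12.7
position: [0.5676, 0.1382, 0.235]
ee_rot: [-0.001, 0.52, 0.854, -0.001]
contact_force: [-0.3, 0.2, -3.9]
width: 0.0271
gripper_force: 79.3
```

Call:
servo_tool:
  increments:
    - [3.2,1.6,0.15,0,0,-2.1,1]
    - [3.2,1.7,0.15,0,0,-2.1,1]
    - [0,0,3,0,0,0,1]
    - [0,0,3,0,0,0,1]
    - [0,0,2.5,0,0,0,1]

```text
clock: 13.2
position: [0.5656, 0.209, 0.1457]
ee_rot: [-0.002, 0.489, 0.872, -0.002]
contact_force: [-0.1, -0.3, -4.1]
width: 0.027
gripper_force: 79.5
```

```bash
cat > g.py <<'E'
from h import *
s,r=st()
print(np.degrees(np.arctan2(r[1,1],r[0,1])))
t=optics.get_image("top");b=optics.get_image("side")
c=proj("top",[.57,.208,.10]).astype(int);d=proj("side",[.57,.208,.09]).astype(int); print(c,d)
A=cv2.resize(t[c[1]-33:c[1]+33,c[0]-33:c[0]+33],(396,396),interpolation=cv2.INTER_CUBIC);B=cv2.resize(b[d[1]-36:d[1]+36,d[0]-36:d[0]+36],(396,396),interpolation=cv2.INTER_CUBIC)
save(np.hstack([A,B]),"p1.png")
E
python3 g.py
```

```text
13.2 [0.5656 0.209  0.1457] 
 [[-0.522  0.853 -0.005]
 [ 0.853  0.522 -0.001]
 [ 0.001 -0.005 -1.   ]] q [ 0.239  0.384  1.584 -0.     1.178 -0.31 ] F [-0.1 -0.3 -4.1] 0.026964812491460655 79.4778835773468
31.4591092128014
[190 158] [266 153]
```

View pics/p1.png

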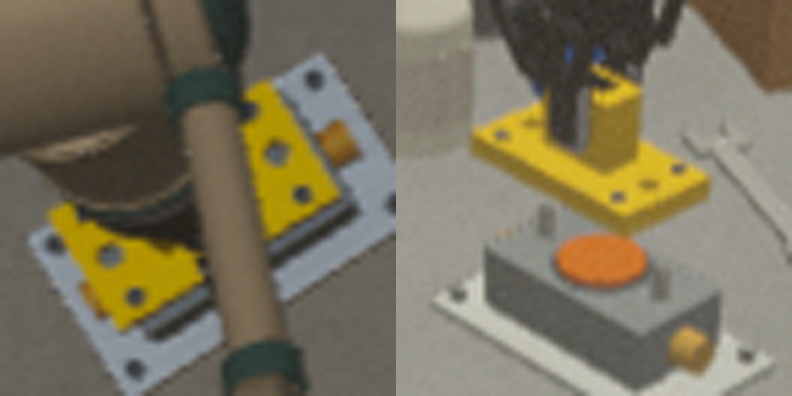

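The cover hovers over the grey half, level and aligned in yaw, and both dowels are visible below it. In the side crop the holes are at (533,122) and (650,184), and the dowels are at (546,207) and (661,272). In the top crop the holes are at (110,255) and (278,152).

```bash
cat > i.py <<'E'
from h import *
T=lambda u,v:(157+u/6,125+v/6); S=lambda u,v:(230+(u-396)/5.5,117+v/5.5)
ang=lambda a,b:np.degrees(np.arctan2(*(b-a)[1::-1]))
def rep(t,a,b): print(t,((a+b)/2)[:2].round(4),np.linalg.norm(a-b).round(4),ang(a,b).round(2))
zt=.1457-.032+.0135
rep("top holes",back("top",T(110,255),zt),back("top",T(278,152),zt))
rep("side holes",back("side",S(533,122),zt),back("side",S(650,184),zt))
rep("side dowels",back("side",S(546,207),.072),back("side",S(661,272),.072))
print("side seal",back("side",S(601,259),.055))
c2=lambda u,v:(154+(u-396)/4.95,126+v/4.95)
rep("top dowels",back("top",c2(521,208),.07),back("top",c2(650,128),.07))
im=cv2.imread("pics/c1.png")
E
python3 i.py
```

```text
top holes [0.5638 0.2084] 0.0907 -58.84
side holes [0.5617 0.1984] 0.0898 -59.25
side dowels [0.5703 0.1989] 0.0907 -59.42
side seal [0.57162341 0.20499996 0.055     ]
top dowels [0.5692 0.2077] 0.0889 -58.56
```

Call:
servo_tool:
  increments:
    - [-0.17,0.28,0,0,0,0,1]
    - [-0.17,0.27,0,0,0,0,1]
    - [0,0,1.4,0,0,0,1]
    - [0,0,1.3,0,0,0,1]
    - [0,0,1,0,0,0,1]

```text
clock: 13.8
position: [0.575, 0.2085, 0.1114]
ee_rot: [0.0, 0.49, 0.872, 0.0]
contact_force: [-0.2, -0.7, -3.6]
width: 0.0269
gripper_force: 79.8
```

```bash
sed -i 's/p1.png/p2.png/; s/.57,.208,.10\]/.57,.208,.09]/' g.py; python3 g.py
```

```text
13.8 [0.575  0.2085 0.1114] 
 [[-0.52   0.854  0.001]
 [ 0.854  0.52   0.   ]
 [-0.     0.001 -1.   ]] q [ 0.234  0.423  1.614 -0.     1.104 -0.313] F [-0.2 -0.7 -3.6] 0.026851705203349046 79.84636545181274
31.353952461319075
[191 158] [266 153]
```

View pics/p2.png

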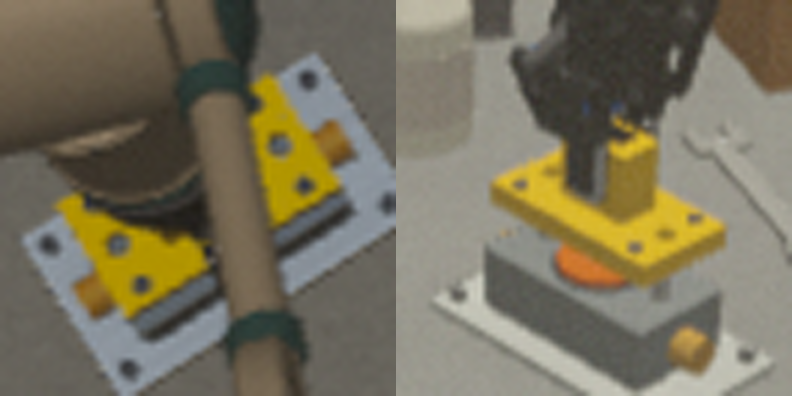

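The side crop shows the cover just above the dowels. In the top crop a pale dowel tip shows inside each hole, near (118,244) and (281,145).

```bash
cat > j.py <<'E'
from h import *
exec(open("i.py").read().split("zt=")[0].replace("T=lambda u,v:(157","T=lambda u,v:(158"))
zt=.1114-.032+.0135
rep("top holes",back("top",T(118,244),zt),back("top",T(281,145),zt))
rep("side holes",back("side",S(551,172),zt),back("side",S(666,234),zt))
s,r=st()
for n in("top","side"):
    im=optics.get_image(n)
    if n=="top":
        A=[im[int(125+v/6)-5:int(125+v/6)+6,int(158+u/6)-5:int(158+u/6)+6] for u,v in((118,244),(281,145))]
        save(np.hstack([cv2.resize(a,(396,396),interpolation=cv2.INTER_CUBIC) for a in A]),"hol.png")
        for u,v in((118,244),(281,145)):
            x,y=158+u/6,125+v/6
            for z in(.07,zt): print(back("top",(x,y),z).round(4))
E
python3 j.py
```

```text
top holes [0.5731 0.2076] 0.0905 -59.08
side holes [0.5732 0.2022] 0.0889 -58.86
13.9 [0.5737 0.2082 0.11  ] 
 [[-0.52   0.854 -0.003]
 [ 0.854  0.52  -0.001]
 [ 0.001 -0.003 -1.   ]] q [ 0.234  0.424  1.616 -0.     1.105 -0.313] F [-0.5  0.  -3.4] 0.02728371565595027 79.68820452690125
[0.5529 0.2502 0.07  ]
[0.5499 0.2464 0.0929]
[0.6003 0.1711 0.07  ]
[0.5964 0.1688 0.0929]
```

View pics/hol.png

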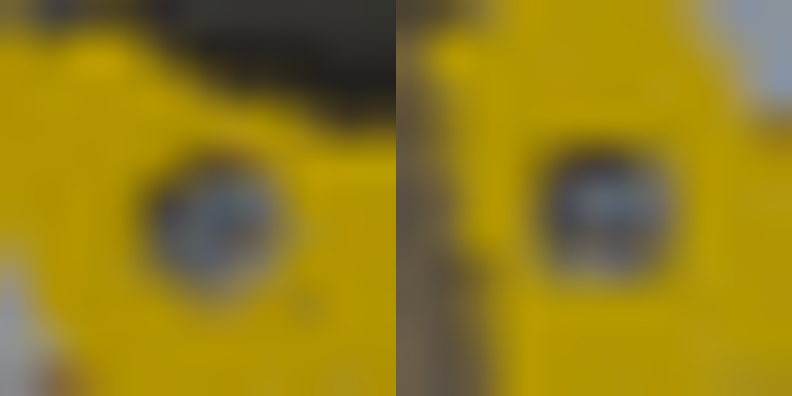

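Call:
servo_tool:
  increments:
    - [0.2,-0.23,0,0,0,0,1]
    - [0,0,0.2,0,0,0,1]
    - [0,0,0.3,0,0,0,1]
    - [0,0,0.3,0,0,0,1]
    - [0,0,0.3,0,0,0,1]

```text
clock: 14.5
position: [0.5717, 0.209, 0.1002]
ee_rot: [0.0, 0.49, 0.872, -0.0]
contact_force: [-0.9, -0.0, -3.8]
width: 0.0273
gripper_force: 79.7
```

Call:
servo_tool:
  increments:
    - [0,0,0.3,0,0,0,1]
    - [0,0,0.3,0,0,0,1]
    - [0,0,0,0,0,0,1]
    - [0,0,0,0,0,0,1]
    - [0,0,0,0,0,0,1]

```text
clock: 15.0
position: [0.572, 0.2091, 0.0946]
ee_rot: [0.0, 0.49, 0.872, 0.0]
contact_force: [1.7, 1.0, -4.4]
width: 0.0269
gripper_force: 79.7
```

Call:
servo_tool:
  increments:
    - [0,0,0.2,0,0,0,1]
    - [0,0,0.2,0,0,0,1]
    - [0,0,0.2,0,0,0,1]
    - [0,0,0,0,0,0,1]
    - [0,0,0,0,0,0,1]

```text
clock: 15.5
position: [0.572, 0.2091, 0.0883]
ee_rot: [0.0, 0.49, 0.872, 0.0]
contact_force: [2.9, 0.7, -5.5]
width: 0.0269
gripper_force: 79.6
```

Call:
servo_tool:
  increments:
    - [0,0,0.2,0,0,0,1]
    - [0,0,0.2,0,0,0,1]
    - [0,0,0.2,0,0,0,1]
    - [0,0,0,0,0,0,1]
    - [0,0,0,0,0,0,1]

```text
clock: 16.0
position: [0.5721, 0.2091, 0.0833]
ee_rot: [0.001, 0.49, 0.872, 0.0]
contact_force: [0.6, 0.7, 5.0]
width: 0.0269
gripper_force: 80.7
```

Call:
servo_tool:
  increments:
    - [0,0,0.1,0,0,0,1]
    - [0,0,0.1,0,0,0,1]
    - [0,0,0,0,0,0,1]
    - [0,0,0,0,0,0,1]
    - [0,0,0,0,0,0,1]

```text
clock: 16.5
position: [0.5721, 0.2091, 0.0822]
ee_rot: [0.001, 0.49, 0.872, 0.001]
contact_force: [-0.8, 0.9, 10.0]
width: 0.0271
gripper_force: 81.5
```

Call:
servo_tool:
  increments:
    - [0,0,0.1,0,0,0,1]
    - [0,0,0.1,0,0,0,1]
    - [0,0,0,0,0,0,1]
    - [0,0,0,0,0,0,1]
    - [0,0,0,0,0,0,1]

```text
clock: 17.0
position: [0.5721, 0.2091, 0.0822]
ee_rot: [0.001, 0.49, 0.872, 0.001]
contact_force: [-3.1, -1.1, 20.9]
width: 0.0269
gripper_force: 83.0
```

```bash
python3 - <<'E'
from h import *
s,r=st()
b=optics.get_image("side"); d=proj("side",[.57,.208,.06]).astype(int)
B=cv2.resize(b[d[1]-30:d[1]+30,d[0]-30:d[0]+30],(396,396),interpolation=cv2.INTER_CUBIC)
save(np.hstack([cv2.resize(b,(528,396)),B])[:, :],"fin.png",.86)
E
```

```text
17.0 [0.5721 0.2091 0.0822] 
 [[-0.521  0.854  0.002]
 [ 0.854  0.521  0.   ]
 [-0.001  0.002 -1.   ]] q [ 0.236  0.447  1.656 -0.     1.036 -0.311] F [-3.1 -1.1 20.9] 0.02690244854687044 83.02304863929749
```

View pics/fin.png

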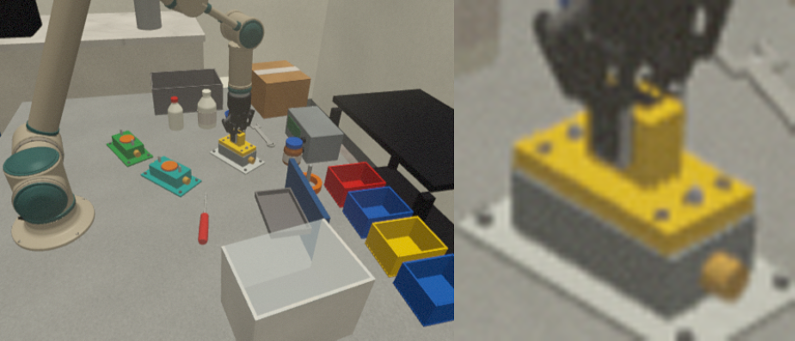

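The cover is seated flush all round with the dowels through its holes, near (575,130) and (693,195). The door is open and the other things on the bench look undisturbed.

```bash
python3 -c "
from rig import manip
print(manip.sign_off())"
```

```text
the job is handed in; nothing more can be done
None
```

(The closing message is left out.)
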